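# Load the tack-welding jig

## Robot

A 6-joint arm with a two-finger parallel gripper is mounted at the origin on the work surface. World frame = base frame: x ahead of the robot, y to its left, z up, the work surface at z = 0. Lengths are in m, angles in rad, forces in N, time in s.
With the tool pointing down it reaches from about 0.4 to 0.825 m from the base axis. Payload 7 kg.
Tool frame: the origin (TCP) lies on the centre line of the jaws, within the pads' length; the fingertips stand 14 mm ahead of it and the grasp point (between the pads) lies 5 mm behind it; z points along the fingers, y is the line along which they close (so a half turn about z gives the same grasp; the last joint's range is limited). The gripper opens to 88 mm and grips with 3 to 60 N. Pads are 19 mm wide; open, the fingers measure 130 mm over their backs; the gripper's body (78 mm by 193 mm) begins 47 mm behind the grasp point.
Start: joints at [-0.858, 0.359, 0.012, 0, -1.224, -0.288], TCP at [0.278, -0.615, 0.241] pointing down, gripper open.
Joint ranges: [-3.07, 3.07], [-1.43, 2.12], [-1.02, 1.25], [-3.03, 1.67], [-3.05, -0], [-3.03, 3.03]. Speed limits (rad/s): [2.39, 2.39, 3.01, 3.14, 3.14, 3.14].

## Interface

Orientations are given as [roll, pitch, yaw] about the fixed x, y, z axes, in that order (R = Rz(yaw) Ry(pitch) Rx(roll)).
In Python, from station import arm gives the robot as it stands.
- The arm moves only by the tool move_arm, never from a script. Its argument "rows" is a list of rows, each an object with "translation": the shift along the tool's x, y, z in cm, a list of three; "rot": the turn, a rotation vector about the tool's x, y, z in degrees, a list of three; "hand": the closure, from 0 (fully open) to 1 (shut). A call has 1 to 8 rows; each row is the pose to reach, as a shift and turn from the pose commanded when the call began, along the tool's axes at that moment; what a row does not reach only later rows make up. A row lasts 1/12 s, in which the tool goes at most 41.7 mm and 7.16 degrees, less where a joint would pass 70% of its speed; a pose out of reach is approached as far as the arm can. A call with a gripper value outside its range is refused whole. The fingers move at their own pace and stop on an object; "squeeze" is the grip in N (left out, the last holds). Time passes only in rows, so rows that repeat a pose let the fingers close. It gives the time, the measured TCP pose, the force, the opening and the grip force at its end, in the units of the state.
- arm.get_state(): the state, without advancing time (a new reading comes with each control period).
- arm.grab_frame(name): name is "side" or "top" or "wrist"; returns (picture, depth): 400x640x3 uint8, red, green, blue; 400x640 float32, m along the optical axis (not along the pixel's ray), 0 where there is no reading.
- arm.camera_params(name): a dict with "vfov" (degrees; the focal length in pixels is half the picture's height over the tangent of half this angle, whatever the lens; pixels are square), "cx", "cy" (the principal point, pixels), "k1" (the pictures are not rectified: a ray, as slopes to the right and down, at radius r is drawn at 1 + k1 r^2 times it, then the intrinsics apply), "position" and "orientation" of the camera in the world; the wrist camera has in their place "tool_from_camera" (4x4, takes a point from camera to tool coordinates, whose origin is the TCP and whose axes are the flange's). Camera axes: x right, y down, z forward; pixel columns grow to the right and rows downward; lengths in m; the calibration is good to about 2 mm. A picture is of the moment at which its call begins: read the wrist's pose just before it. camera_params takes no time and is no camera call.
- arm.job_done(): hands the job in; it is judged then, once.
Trained networks look in the newest picture that a camera, given by its name, has taken for a name from the list of things; names that differ only in an ending like _2 or _b are one class to them, and where a whole thing is asked for, a point or a joint stands for the part that bears it (a point fixed in the world has none). Each returns a list of dicts, best first, with "p" (0 to 1); they miss things now and then, are a little off and sometimes report something else, mostly with a low value. They report only what shows in the picture. A call takes as long as a camera call. They do not tell look-alikes from the thing itself.
- arm.search_frame(label, camera): "point" ([x, y, z] in m, in the coordinates of the camera as it stood for that picture, good to about 4 mm: the middle of the surface that is visible of it).
- arm.pinpoint(label, camera): "point" ([x, y, z] in m, in the coordinates of the camera as it stood for that picture, good to about 4 mm: a listed point, or the origin of a listed thing).
The state is a dict: "t": time; "q": joint angles; "qd": joint speeds; "joint_efforts": joint torques, N m; "eef_pos": TCP position; "ee_rot": TCP orientation; "force": force on the tool from outside, world axes, zero at the start; "moment": the same for the moment, N m; "width": finger opening in m; "gripper_force": force on a finger pad.
Only numpy, scipy, OpenCV 4.12 (cv2) and the standard library are available. Lean on these libraries where they do the work, as an engineer would, in place of code of your own. Each camera call takes 0.05 s, during which the arm holds its last target. There are 200 camera calls.

## Task

Load the tack-welding jig for the next lever: lay the long flat bar on the jig's bed and push it home, its long edge against both side stops and its end against the end stop, and seat the round bored boss fully down in the round nest, standing square. Once the bar is home, close the toggle clamp fully so that its foot holds the bar against the bed. Leave the square block, the short offcut and the hammer where they lie.

Things in the scene. Friction and masses are not known exactly. Their poses are not given: they have to be found in the camera images.
- jig: Dark steel welding jig fixed to the bench. Origin at bench level, right below the middle of a home bar; jig +x points roughly away from the robot, +y to the robot's left, z up. Bed: plate 16 mm thick, x -75..+50 mm, y -150..+165 mm, flat top at z = 16 mm. A home bar lies along jig y, its middle at x = 0, y = 0. The nest is towards -y, the clamp towards +y.
- side_stop_a (a point): Middle of the stop face (looking to jig -x) of one of two side stops: steel blocks 18 (x) x 20 (y) mm, 14 mm high above the bed. At jig x = +20, y = -50, z = 21 mm. Axes of the jig. The bed between and in front of the stops is bare.
- side_stop_b (a point): The same for the other side stop, at jig x = +20, y = +50, z = 21 mm.
- end_stop (a point): Middle of the stop face (looking to jig -y) of the end stop, a steel block 26 (x) x 14 (y) mm, 14 mm high above the bed. At jig x = 0, y = +80, z = 21 mm. Axes of the jig.
- nest (a point): Centre of the floor of the round nest, a pocket 53 mm in diameter and 8 mm deep in the bed (3 mm chamfer at the mouth), at jig x = 0, y = -108, z = 8 mm. A seated boss stands 18 mm proud of the bed and leaves a 3 mm gap to the end of a home bar, so no finger fits between the two.
- clamp_handle (a joint): Handle of the toggle clamp. 0 = open (it points up and outward, 63 degrees above level), 1.10 rad = closed (level, pointing to jig +y; about 1.09 on the bar); its angle above level is 1.10 minus this value. Swings in the plane jig x = 0; starts at 0 to 0.2; stays where left; it takes 5 to 20 N pushed down and out on the grip, and holds when closed. It drives the clamp arm.
- clamp_pivot (a point): Pivot of the clamp handle, at jig x = 0, y = +142 mm, 54 mm above the bench. The handle runs straight out from it; its black grip, 18 mm wide and 13 mm thick, lies 37 to 117 mm from the pivot. Open, its tip is up to 165 mm above the bench; closed, the grip's top is at 60.5 mm. Axes of the jig.
- handle_grip (a point): Point on the centre line of the clamp's black grip, 85 mm from the pivot; moves with the handle.
- clamp_arm: The clamp's hold-down arm, two strips with a rubber foot (14 mm across) 67 mm from its pivot at jig x = 0, y = +122 mm, 48 mm above the bench (its origin). Open it stands upright to about 125 mm above the bench, all of it at jig y above +65 mm; closed, the foot presses on the bar at jig x = 0, y = +55 mm.
- bar: The bar: plain bright steel flat, 40 mm wide (its x), 160 mm long (its y), 10 mm thick (z), 0.5 kg, lying flat. Origin at the centre of its underside. Either face up and either end first will do.
- bar_mid (a point): Middle of the bar, 5 mm above its underside; the axes are those of the bar. Home: jig x = 0, y = 0, z = 21 mm.
- boss: The boss: round steel blank 50 mm in diameter, 26 mm high, with a 20 mm bore along its axis (z), 0.33 kg, standing on its flat face. Origin at the centre of its underside. Either face up will do.
- boss_mid (a point): Middle of the boss on its axis, 13 mm above its underside. Seated: 13 mm above the nest's floor.
- square_block: Bystander: square steel block 50 x 50 mm, 26 mm high, with a 20 mm bore. Origin at the centre of its underside. Leave alone.
- offcut: Bystander: short offcut of the same flat, 40 (x) x 75 (y) mm, 10 mm thick. Origin at the centre of its underside. Leave alone.
- hammer: Bystander: hammer 300 mm long with a wooden handle, lying along its x, head (about 90 mm wide, 26 mm high) at +x. Origin at mid length on the bench. Leave alone.
Things that resemble listed ones, but are neither listed nor needed, are in the scene too. Leave any yellow look-alike of the bar alone.

How it is judged:
On the way:
1. the bar lies flat on the bed, home against both side stops and the end stop, while the clamp is still open (x of bar_mid in the frame of jig between -0.002 and 0.002 m and y of bar_mid in the frame of jig between -0.002 and 0.002 m and z of bar_mid in the frame of jig between 0.018 and 0.0235 m and angle between the y axis of bar and the y axis of jig, either way round below 0.02 rad and value of joint clamp_handle below 0.5 rad), for 0.2 s.
At the end, for the whole second after the job is handed in: Bar flat on the bed, within 2 mm and 0.02 rad of home against both side stops and the end stop; clamp handle past 1.0 rad, its foot pressing the bar with over 0.5 N; boss upright in the nest within 2.5 mm of its centre and 2 mm of its floor; bar and boss at rest (x of bar_mid in the frame of jig between -0.002 and 0.002 m and y of bar_mid in the frame of jig between -0.002 and 0.002 m and z of bar_mid in the frame of jig between 0.018 and 0.0235 m and angle between the y axis of bar and the y axis of jig, either way round below 0.02 rad and value of joint clamp_handle above 1 rad and contact force between clamp_arm and bar above 0.5 N and horizontal distance between boss_mid and nest below 0.0025 m and z of boss_mid in the frame of nest below 0.015 m and angle between the z axis of boss and the z axis of jig, either way round below 0.06 rad and linear speed of each of bar, boss below 0.02 m/s); the robot touches nothing.
It fails at once if a bystander is shifted by more than 20 mm (distance of any of square_block, offcut, hammer from where it was at the start of the episode above 0.02 m).
It also fails if it takes over 72 s, if anything falls off the work surface, if the arm or the gripper's body presses on something with over 40 N, if the wrist force passes 120 N, or if a joint passes its speed limit or range.

## Working session

There is one attempt and no reset: what is moved stays moved. The work goes in short steps, Python scripts to look and compute and a tool call to move; the robot and the scene stay as the last step left them, time stands still between calls to the robot, and variables do not carry over. Pictures are saved under pics/ and viewed, at most 10 in all, crops included, and the job is handed in when it is done.

Besides the shell and the picture viewer there is one more tool, called by a JSON object that holds its "api" and its "payload". move_arm: Moves the arm, as the interface text tells. Its arguments: {"type":"object","properties":{"rows":{"type":"array","items":{"type":"object","properties":{"translation":{"type":"array","items":{"type":"number"}},"rot":{"type":"array","items":{"type":"number"}},"hand":{"type":"number"}}}},"squeeze":{"type":"number"}},"required":["rows"]}

```bash
ls; mkdir -p pics; cat > h.py <<'E'
import numpy as np, cv2
from scipy.spatial.transform import Rotation as R
from station import arm
def cam(name):
    p=arm.camera_params(name)
    f=200/np.tan(np.radians(p['vfov'])/2)
    if 'position' in p:
        T=np.eye(4); o=np.array(p['orientation'],float)
        T[:3,:3]=o if o.shape==(3,3) else R.from_euler('xyz',o).as_matrix()
        T[:3,3]=p['position']
    else:
        s=arm.get_state(); T=tool(s)@np.array(p['tool_from_camera'])
    return p,f,T
def tool(s):
    T=np.eye(4);T[:3,:3]=R.from_euler('xyz',s['ee_rot']).as_matrix();T[:3,3]=s['eef_pos'];return T
def rays(p,f,uv):
    K=np.array([[f,0,p['cx']],[0,f,p['cy']],[0,0,1.]])
    uv=np.array(uv,float).reshape(-1,1,2)
    n=cv2.undistortPoints(uv,K,np.array([p['k1'],0,0,0.])).reshape(-1,2)
    return np.c_[n,np.ones(len(n))]
def onz(c,uv,z):
    p,f,T=c; d=rays(p,f,uv)@T[:3,:3].T; o=T[:3,3]
    return o+d*((z-o[2])/d[:,2])[:,None]
def proj(c,P):
    p,f,T=c; q=(np.atleast_2d(P)-T[:3,3])@T[:3,:3]; n=q[:,:2]/q[:,2:]
    r2=(n**2).sum(1,keepdims=True); return n*(1+p['k1']*r2)*f+[p['cx'],p['cy']]
def cloud(c,depth):
    p,f,T=c; v,u=np.mgrid[0:400,0:640]
    P=rays(p,f,np.c_[u.ravel(),v.ravel()])*depth.reshape(-1,1)
    return (P@T[:3,:3].T+T[:3,3]).reshape(400,640,3)
def shot(name,fn):
    c=cam(name); im,d=arm.grab_frame(name); np.savez(f'pics/{fn}.npz',im=im,d=d,T=c[2]); cv2.imwrite(f'pics/{fn}.png',im[...,::-1]); return c,im,d
E
python3 - <<'E'
from h import *
print(arm.get_state())
for n in ['top','side']:
    p=arm.camera_params(n); print(p)
    c,im,d=shot(n,n+'0')
    for l in ['jig','bar','boss','nest','clamp_pivot','handle_grip','square_block','offcut','hammer','end_stop','side_stop_a','bar_mid','boss_mid']:
        for r in arm.pinpoint(l,n)[:3]:
            w=c[2][:3,:3]@np.array(r['point'])+c[2][:3,3]
            print(n,l,round(r['p'],2),w.round(3),proj(c,w).round()[0])
print(arm.camera_params('wrist'))
E
```

```text
pics
{'t': 0.0, 'q': array([-8.57883704e-01,  3.59370115e-01,  1.10369778e-02, -3.73566566e-04,
       -1.22410060e+00, -2.88113282e-01]), 'qd': array([-0.00023165,  0.00025693,  0.0001218 ,  0.00045806,  0.00168554,
       -0.00095626]), 'joint_efforts': array([ 1.55980331e-03, -5.82714736e+01,  2.93058157e+01,  6.99683771e+00,
        6.84496423e-03, -1.33444414e-04]), 'eef_pos': array([ 0.27798215, -0.61457189,  0.23961978]), 'ee_rot': array([ 3.13992295e+00, -1.28606742e-04, -2.71692043e+00]), 'force': array([0.14429565, 0.2341041 , 0.74829966]), 'moment': array([-0.00993543, -0.01956544,  0.02926429]), 'gripper_force': 0.0, 'width': 0.08723986593028951}
{'vfov': 57.43847834180692, 'cx': 318.87171275956234, 'cy': 197.15182402426225, 'k1': -0.03756618492163516, 'position': array([0.41952027, 0.05758201, 1.04379977]), 'orientation': array([-3.02405327, -0.00747925, -1.57336644])}
top jig 0.97 [ 0.574 -0.067  0.001] [359. 186.]
top jig 0.73 [ 0.576 -0.177  0.006] [397. 185.]
top bar 0.95 [ 0.382  0.125 -0.001] [292. 254.]
top bar 0.84 [0.426 0.296 0.003] [232. 238.]
top bar 0.71 [0.
[... 2033 characters left out ...]
2 0.47  0.004] [238. 339.]
side bar_mid 0.91 [0.38  0.121 0.006] [343. 258.]
side bar_mid 0.75 [0.421 0.296 0.001] [295. 296.]
side boss_mid 0.71 [0.423 0.295 0.002] [295. 296.]
side boss_mid 0.63 [ 0.483 -0.354  0.01 ] [384. 160.]
{'vfov': 67.32612977961168, 'cx': 320.1993673914783, 'cy': 195.97979415398413, 'k1': 0.013527185829398703, 'tool_from_camera': array([[-6.35860871e-04, -9.63414267e-01, -2.68015945e-01,
         7.13154713e-02],
       [ 9.99999798e-01, -6.17383429e-04, -1.53217522e-04,
         1.10921902e-04],
       [-1.78566565e-05, -2.68015988e-01,  9.63414464e-01,
        -1.43188862e-01],
       [ 0.00000000e+00,  0.00000000e+00,  0.00000000e+00,
         1.00000000e+00]])}
```

View pics/top0.png

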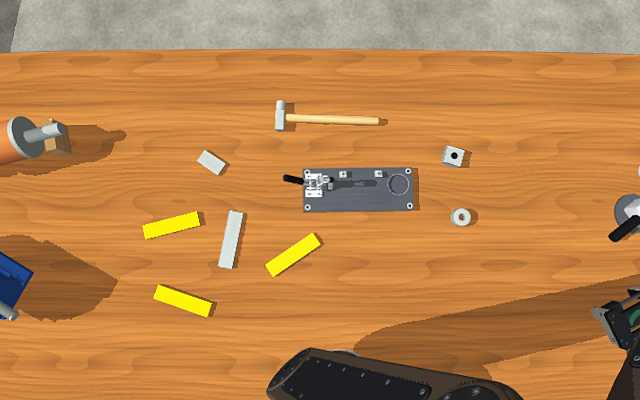

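View pics/side0.png

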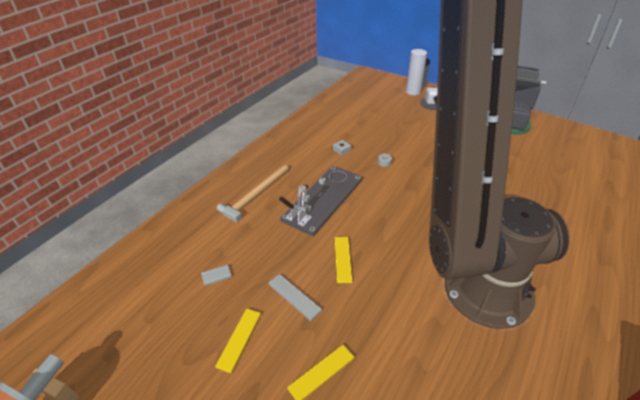

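Top view, what could be taken for the bar: bare steel flat (231,239), three yellow look-alikes (172,225), (293,255), (183,300), short offcut (212,162). I choose the bare 160 mm flat at (231,239). For the boss: round blank (460,217), square block (453,156). I choose the round one. The jig is at (359,189), with the clamp on its left and the nest on its right at (399,184).

```bash
python3 - <<'E'
from h import *
z=np.load('pics/top0.npz'); im=z['im']; c=cam('top'); P=cloud(c,z['d'])
hsv=cv2.cvtColor(im,cv2.COLOR_RGB2HSV)
m=((hsv[...,1]<50)&(hsv[...,2]>130)).astype(np.uint8)
for nm,(u,v),h in [('bar',(231,239),.010),('boss',(460,217),.026)]:
    n,l=cv2.connectedComponents(m); lab=l[v-12:v+12,u-4:u+5]; k=np.bincount(lab[lab>0]).argmax()
    pts=np.argwhere(l==k)[:,::-1]; W=onz(c,pts,h)[:,:2]
    (cx,cy),sz,a=cv2.minAreaRect((W*1000).astype(np.float32)); print(nm,len(pts),cx,cy,sz,a, 'depthz',np.median(P[pts[:,1],pts[:,0],2]))
# jig: dark plate
m2=((hsv[...,2]<110)&(hsv[...,1]<80)&(P[...,2]>.008)&(P[...,2]<.025)).astype(np.uint8); m2[:,:296]=0;m2[:,420:]=0;m2[:160]=0;m2[220:]=0
pts=np.argwhere(m2)[:,::-1]; W=onz(c,pts,.016)[:,:2]
print('jig',cv2.minAreaRect((W*1000).astype(np.float32)), np.median(P[m2>0][:,2]))
a=cv2.resize(im[195:280,130:330],None,fx=4,fy=4)[...,::-1]; b=cv2.resize(im[140:240,280:480],None,fx=4,fy=4)[...,::-1]
cv2.imwrite('pics/crop1.png',cv2.resize(np.vstack([a,b]),(640,592)))
E
```

```text
bar 816 423.4151611328125 299.2158508300781 (40.51375961303711, 161.13829040527344) 79.35551452636719 depthz 0.010424842645742505
boss 254 484.1270446777344 -348.9173583984375 (54.2449836730957, 48.28086471557617) 87.49191284179688 depthz 0.024271055095867466
jig ((564.156982421875, -61.67939758300781), (123.30169677734375, 311.8826904296875), 0.7961406707763672) 0.015698141426353285
```

View pics/crop1.png

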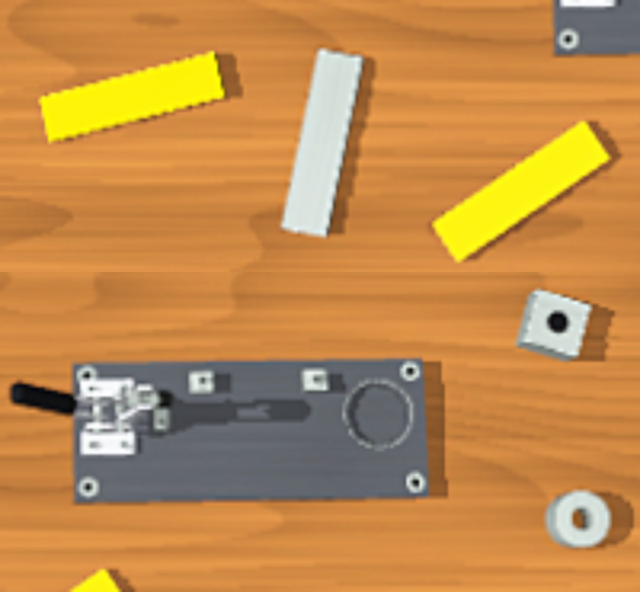

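```bash
cat >> h.py <<'E'
def go(x,y,z,yaw,s=None):
    s=s or arm.get_state(); T=tool(s)
    Rt=R.from_euler('xyz',[np.pi,0,np.radians(yaw)]).as_matrix()
    print('trans cm',(T[:3,:3].T@(np.array([x,y,z])-T[:3,3])*100).round(2),'rot deg',np.degrees(R.from_matrix(T[:3,:3].T@Rt).as_rotvec()).round(2))
E
python3 -c "
from h import *
go(.545,-.10,.30,-89.2)"
```

```text
trans cm [-45.54  35.92  -5.94] rot deg [  0.     0.   -66.46]
```

{"api": "move_arm", "payload": {"rows": [{"translation": [-45.5, 35.9, -5.9], "rot": [0, 0, -66.5], "hand": 0}, {"translation": [-45.5, 35.9, -5.9], "rot": [0, 0, -66.5], "hand": 0}, {"translation": [-45.5, 35.9, -5.9], "rot": [0, 0, -66.5], "hand": 0}, {"translation": [-45.5, 35.9, -5.9], "rot": [0, 0, -66.5], "hand": 0}, {"translation": [-45.5, 35.9, -5.9], "rot": [0, 0, -66.5], "hand": 0}, {"translation": [-45.5, 35.9, -5.9], "rot": [0, 0, -66.5], "hand": 0}, {"translation": [-45.5, 35.9, -5.9], "rot": [0, 0, -66.5], "hand": 0}, {"translation": [-45.5, 35.9, -5.9], "rot": [0, 0, -66.5], "hand": 0}]}}

```text
t: 2.07
eef_pos: [0.4312, -0.3187, 0.2749]
ee_rot: [-3.141, -0.0, -1.711]
force: [0.8, -0.4, 0.7]
width: 0.0876
gripper_force: 0.0
```

```bash
python3 -c "
from h import *
go(.545,-.10,.30,-89.2)"
```

```text
trans cm [-23.24  -8.22  -2.51] rot deg [-0.05 -0.01 -8.81]
```

{"api": "move_arm", "payload": {"rows": [{"translation": [-23.2, -8.2, -2.5], "rot": [0, 0, -8.8], "hand": 0}, {"translation": [-23.2, -8.2, -2.5], "rot": [0, 0, -8.8], "hand": 0}, {"translation": [-23.2, -8.2, -2.5], "rot": [0, 0, -8.8], "hand": 0}, {"translation": [-23.2, -8.2, -2.5], "rot": [0, 0, -8.8], "hand": 0}, {"translation": [-23.2, -8.2, -2.5], "rot": [0, 0, -8.8], "hand": 0}, {"translation": [-23.2, -8.2, -2.5], "rot": [0, 0, -8.8], "hand": 0}, {"translation": [-23.2, -8.2, -2.5], "rot": [0, 0, -8.8], "hand": 0}, {"translation": [-23.2, -8.2, -2.5], "rot": [0, 0, -8.8], "hand": 0}]}}

```text
t: 2.73
eef_pos: [0.5464, -0.101, 0.2993]
ee_rot: [3.142, 0.0, -1.56]
force: [0.1, -0.9, -1.1]
width: 0.0874
gripper_force: 0.0
```

```bash
python3 - <<'E'
from h import *
c,im,d=shot('wrist','w1')
print(c[2][:3,3])
for l in ['end_stop','side_stop_a','nest','clamp_pivot','handle_grip']:
    for r in arm.pinpoint(l,'wrist')[:2]:
        w=c[2][:3,:3]@np.array(r['point'])+c[2][:3,3]
        print(l,round(r['p'],2),w.round(4),proj(c,w).round()[0])
E
```

```text
[ 0.54795889 -0.17273576  0.44245915]
end_stop 0.79 [0.5806 0.009  0.0196] [297. 236.]
side_stop_a 0.93 [ 0.5973 -0.024   0.0223] [286. 216.]
side_stop_a 0.66 [ 0.6028 -0.123   0.0197] [281. 149.]
nest 0.6 [ 0.5803 -0.1761  0.0091] [297. 109.]
clamp_pivot 0.71 [0.5784 0.0693 0.0526] [298. 284.]
```

View pics/w1.png

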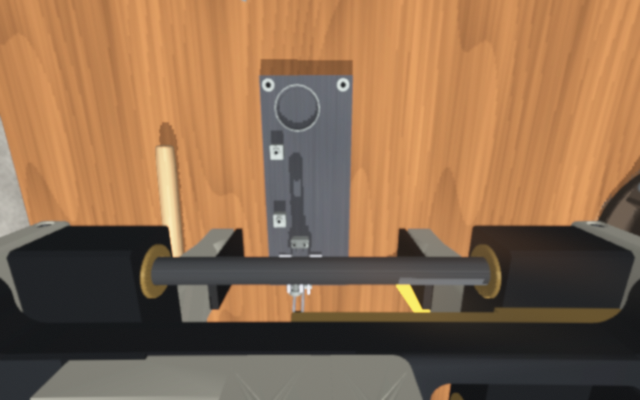

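The wrist picture shows the nest at (297,108), side stops at (276,152) and (280,219), and the end stop at (299,241). I'll fit the jig pose from the plate edges and the nest circle.

```bash
python3 - <<'E'
from h import *
z=np.load('pics/w1.npz'); im=z['im'];p,f,_=cam('wrist');c=(p,f,z['T'])
g=cv2.GaussianBlur(im,(3,3),0).astype(float); s=g[...,0]-g[...,2]  # wood: red-blue large; plate ~0
def edge(line,lo):
    q=np.abs(np.diff(line)); k=q.argmax(); 
    w=q[max(0,k-2):k+3]; return lo+max(0,k-2)+ (w*np.arange(len(w))).sum()/w.sum()+.5
L=onz(c,[(edge(s[v,245:280],245),v) for v in range(95,215)],.016)
Rr=onz(c,[(edge(s[v,340:370],340),v) for v in range(95,215)],.016)
To=onz(c,[(u,edge(s[60:90,u],60)) for u in range(275,340)],.016)
def fit(P,ax):  # returns coefficient
    b=1-ax; k=np.polyfit(P[:,b],P[:,ax],1); r=np.polyval(k,P[:,b])-P[:,ax]; k=np.polyfit(P[abs(r)<.002,b],P[abs(r)<.002,ax],1); return k,r.std()
for n,P,ax in (('x+50',L,0),('x-75',Rr,0),('y-150',To,1)):
    k,sd=fit(P,ax); print(n,'slope',k[0],'at',np.polyval(k,-.1 if ax==0 else .56),sd)
# top view nest/plate
c2=cam('top')
g=cv2.cvtColor(im,cv2.COLOR_RGB2GRAY)
cr=cv2.HoughCircles(cv2.resize(g[70:140,260:335],None,fx=6,fy=6,interpolation=cv2.INTER_CUBIC),cv2.HOUGH_GRADIENT,1,200,param1=80,param2=20,minRadius=100,maxRadius=160)
for u,v,r in cr[0]:
    uv=((u+.5)/6-.5+260,(v+.5)/6-.5+70); print('circ',uv,r/6,onz(c,[uv],.016))
E
```

```text
x+50 slope -0.011996241339674725 at 0.6284267639154566 0.0001249041249880631
x-75 slope -0.014702203529842604 at 0.5040499334914395 0.0001086055978211755
y-150 slope 0.014369119629957332 at -0.22042073328704007 6.806653577923674e-05Traceback (most recent call last):
  File "<stdin>", line 18, in <module>
TypeError: 'NoneType' object is not subscriptable
```

```bash
python3 -c "
from h import *
go(.4245,.2985,.16,-10.64)"
```

```text
trans cm [-40.32  11.82  13.94] rot deg [ -0.    -0.   -79.02]
```

{"api": "move_arm", "payload": {"rows": [{"translation": [-40.3, 11.8, 13.9], "rot": [0, 0, -79], "hand": 0}, {"translation": [-40.3, 11.8, 13.9], "rot": [0, 0, -79], "hand": 0}, {"translation": [-40.3, 11.8, 13.9], "rot": [0, 0, -79], "hand": 0}, {"translation": [-40.3, 11.8, 13.9], "rot": [0, 0, -79], "hand": 0}, {"translation": [-40.3, 11.8, 13.9], "rot": [0, 0, -79], "hand": 0}, {"translation": [-40.3, 11.8, 13.9], "rot": [0, 0, -79], "hand": 0}, {"translation": [-40.3, 11.8, 13.9], "rot": [0, 0, -79], "hand": 0}, {"translation": [-40.3, 11.8, 13.9], "rot": [0, 0, -79], "hand": 0}]}}

```text
t: 3.7
eef_pos: [0.4537, 0.2009, 0.1945]
ee_rot: [-3.14, -0.0, -0.558]
force: [1.4, 0.4, -0.3]
width: 0.0877
gripper_force: 0.0
```

```bash
python3 -c "
from h import *
go(.4245,.2985,.13,-10.64)"
```

```text
trans cm [-7.65 -6.72  6.45] rot deg [ -0.06  -0.03 -21.36]
```

{"api": "move_arm", "payload": {"rows": [{"translation": [-7.6, -6.7, 6.5], "rot": [0, 0, -21.4], "hand": 0}, {"translation": [-7.6, -6.7, 6.5], "rot": [0, 0, -21.4], "hand": 0}, {"translation": [-7.6, -6.7, 6.5], "rot": [0, 0, -21.4], "hand": 0}, {"translation": [-7.6, -6.7, 6.5], "rot": [0, 0, -21.4], "hand": 0}, {"translation": [-7.6, -6.7, 6.5], "rot": [0, 0, -21.4], "hand": 0}]}}

```text
t: 4.12
eef_pos: [0.4253, 0.2974, 0.1283]
ee_rot: [3.139, 0.001, -0.189]
force: [0.0, -0.1, 0.1]
width: 0.0876
gripper_force: 0.0
```

```bash
python3 - <<'E'
from h import *
go(.4245,.2985,.017,-10.64)
c,im,d=shot('wrist','w2')
hsv=cv2.cvtColor(im,cv2.COLOR_RGB2HSV); P=cloud(c,d)
m=((hsv[...,1]<50)&(hsv[...,2]>120)&(abs(P[...,2]-.010)<.006)&(np.hypot(P[...,0]-.424,P[...,1]-.299)<.11)).astype(np.uint8)
m=cv2.morphologyEx(m,cv2.MORPH_OPEN,np.ones((3,3)))
pts=np.argwhere(m)[:,::-1]; W=onz(c,pts,.010)[:,:2]; print(len(pts),cv2.minAreaRect((W*1000).astype(np.float32)),W.min(0),W.max(0))
E
```

```text
trans cm [-0.08 -0.12 11.13] rot deg [ 0.15  0.06 -0.17]
6700 ((434.4471435546875, 295.7431945800781), (39.57924270629883, 138.44447326660156), 79.4352798461914) [0.36284576 0.26441667] [0.50527889 0.32726538]
```

View pics/w2.png

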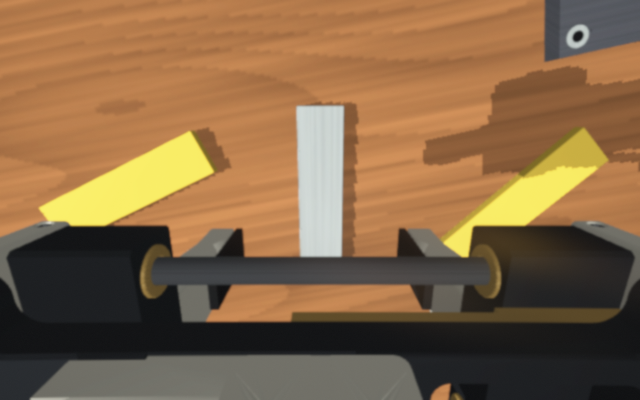

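The bare bar lies centred between the fingers, far end at (320,105), and both yellow bars stay outside the jaws. Now descend and grip.

{"api": "move_arm", "payload": {"rows": [{"translation": [-0.1, -0.1, 4], "rot": [0, 0, 0], "hand": 0}, {"translation": [-0.1, -0.1, 8], "rot": [0, 0, 0], "hand": 0}, {"translation": [-0.1, -0.1, 10], "rot": [0, 0, 0], "hand": 0}, {"translation": [-0.1, -0.1, 11.1], "rot": [0, 0, 0], "hand": 0}, {"translation": [-0.1, -0.1, 11.1], "rot": [0, 0, 0], "hand": 0}, {"translation": [-0.1, -0.1, 11.1], "rot": [0, 0, 0], "hand": 0.6}, {"translation": [-0.1, -0.1, 11.1], "rot": [0, 0, 0], "hand": 0.6}, {"translation": [-0.1, -0.1, 11.1], "rot": [0, 0, 0], "hand": 0.6}], "squeeze": 40}}

```text
t: 4.83
eef_pos: [0.426, 0.2989, 0.0202]
ee_rot: [-3.139, -0.001, -0.191]
force: [-0.1, 0.3, -0.0]
width: 0.0731
gripper_force: 0.0
```

{"api": "move_arm", "payload": {"rows": [{"translation": [0, 0, 0], "rot": [0, 0, 0], "hand": 0.8}, {"translation": [0, 0, 0], "rot": [0, 0, 0], "hand": 0.8}, {"translation": [0, 0, 0], "rot": [0, 0, 0], "hand": 0.8}, {"translation": [0, 0, 0], "rot": [0, 0, 0], "hand": 0.8}]}}

```text
t: 5.17
eef_pos: [0.4251, 0.2987, 0.0189]
ee_rot: [-3.141, -0.0, -0.19]
force: [-1.1, -0.1, -0.7]
width: 0.0466
gripper_force: 0.0
```

{"api": "move_arm", "payload": {"rows": [{"translation": [0, 0, 0.2], "rot": [0, 0, 0], "hand": 0.8}, {"translation": [0, 0, 0.2], "rot": [0, 0, 0], "hand": 0.8}, {"translation": [0, 0, 0.2], "rot": [0, 0, 0], "hand": 0.8}, {"translation": [0, 0, 0.2], "rot": [0, 0, 0], "hand": 0.8}]}}

```text
t: 5.5
eef_pos: [0.4249, 0.2979, 0.0169]
ee_rot: [3.14, 0.0, -0.189]
force: [-2.1, -2.2, 8.6]
width: 0.039
gripper_force: 40.0
```

{"api": "move_arm", "payload": {"rows": [{"translation": [0, 0, -1.5], "rot": [0, 0, 0], "hand": 0.8}, {"translation": [0, 0, -4], "rot": [0, 0, 0], "hand": 0.8}, {"translation": [0, 0, -8], "rot": [0, 0, 0], "hand": 0.8}, {"translation": [0, 0, -12], "rot": [0, 0, 0], "hand": 0.8}, {"translation": [0, 0, -16], "rot": [0, 0, 0], "hand": 0.8}, {"translation": [0, 0, -20], "rot": [0, 0, 0], "hand": 0.8}, {"translation": [0, 0, -22.5], "rot": [0, 0, 0], "hand": 0.8}, {"translation": [0, 0, -22.5], "rot": [0, 0, 0], "hand": 0.8}]}}

```text
t: 6.17
eef_pos: [0.4268, 0.3003, 0.2472]
ee_rot: [-3.134, -0.005, -0.189]
force: [1.2, 0.4, -4.1]
width: 0.0393
gripper_force: 40.0
```

```bash
python3 -c "
from h import *
go(.574,-.097,.24,-89.2)"
```

```text
trans cm [21.92 36.26  0.54] rot deg [-0.56  0.08 78.37]
```

{"api": "move_arm", "payload": {"rows": [{"translation": [22, 36.3, 0.5], "rot": [0, 0, 78.4], "hand": 0.8}, {"translation": [22, 36.3, 0.5], "rot": [0, 0, 78.4], "hand": 0.8}, {"translation": [22, 36.3, 0.5], "rot": [0, 0, 78.4], "hand": 0.8}, {"translation": [22, 36.3, 0.5], "rot": [0, 0, 78.4], "hand": 0.8}, {"translation": [22, 36.3, 0.5], "rot": [0, 0, 78.4], "hand": 0.8}, {"translation": [22, 36.3, 0.5], "rot": [0, 0, 78.4], "hand": 0.8}, {"translation": [22, 36.3, 0.5], "rot": [0, 0, 78.4], "hand": 0.8}, {"translation": [22, 36.3, 0.5], "rot": [0, 0, 78.4], "hand": 0.8}]}}

```text
t: 6.83
eef_pos: [0.5402, -0.0159, 0.2358]
ee_rot: [3.139, 0.001, -1.196]
force: [1.6, 1.3, -3.7]
width: 0.0397
gripper_force: 40.0
```

```bash
python3 -c "
from h import *
go(.574,-.097,.20,-89.2)"
```

```text
trans cm [ 8.78 -0.18  3.57] rot deg [ 0.15  0.04 20.68]
```

{"api": "move_arm", "payload": {"rows": [{"translation": [8.8, -0.2, 3.6], "rot": [0, 0, 20.7], "hand": 0.8}, {"translation": [8.8, -0.2, 3.6], "rot": [0, 0, 20.7], "hand": 0.8}, {"translation": [8.8, -0.2, 3.6], "rot": [0, 0, 20.7], "hand": 0.8}, {"translation": [8.8, -0.2, 3.6], "rot": [0, 0, 20.7], "hand": 0.8}, {"translation": [8.8, -0.2, 3.6], "rot": [0, 0, 20.7], "hand": 0.8}, {"translation": [8.8, -0.2, 3.6], "rot": [0, 0, 20.7], "hand": 0.8}, {"translation": [8.8, -0.2, 3.6], "rot": [0, 0, 20.7], "hand": 0.8}]}}

```text
t: 7.42
eef_pos: [0.5753, -0.0941, 0.2015]
ee_rot: [3.141, 0.0, -1.549]
force: [-0.2, 0.0, -4.1]
width: 0.0393
gripper_force: 40.0
```

```bash
python3 -c "
from h import *
print(arm.get_state()['eef_pos'])
go(.574,-.097,.045,-89.2)"
```

```text
[ 0.57532245 -0.09409499  0.20150102]
trans cm [ 0.29  0.14 15.65] rot deg [0.01 0.01 0.48]
```

{"api": "move_arm", "payload": {"rows": [{"translation": [1.1, 0.2, 1], "rot": [0, 0, 0.5], "hand": 0.8}, {"translation": [1.1, 0.2, 5], "rot": [0, 0, 0.5], "hand": 0.8}, {"translation": [1.1, 0.2, 9], "rot": [0, 0, 0.5], "hand": 0.8}, {"translation": [1.1, 0.2, 13], "rot": [0, 0, 0.5], "hand": 0.8}, {"translation": [1.1, 0.2, 15.6], "rot": [0, 0, 0.5], "hand": 0.8}, {"translation": [1.1, 0.2, 15.6], "rot": [0, 0, 0.5], "hand": 0.8}, {"translation": [1.1, 0.2, 15.6], "rot": [0, 0, 0.5], "hand": 0.8}, {"translation": [1.1, 0.2, 15.6], "rot": [0, 0, 0.5], "hand": 0.8}]}}

```text
t: 8.08
eef_pos: [0.5738, -0.1055, 0.0457]
ee_rot: [-3.141, 0.0, -1.558]
force: [0.7, -0.4, -4.9]
width: 0.0392
gripper_force: 40.0
```

```bash
python3 - <<'E'
from h import *
go(.574,-.080,.036,-89.2)
c,im,d=shot('wrist','w3')
cv2.imwrite('pics/w3c.png',cv2.resize(im[0:280,120:520],(800,560))[...,::-1])
print(arm.get_state()['eef_pos'])
E
```

```text
trans cm [-2.55 -0.05  0.97] rot deg [-0.03  0.01 -0.08]
[ 0.57401302 -0.10557307  0.04594369]
```

View pics/w3c.png

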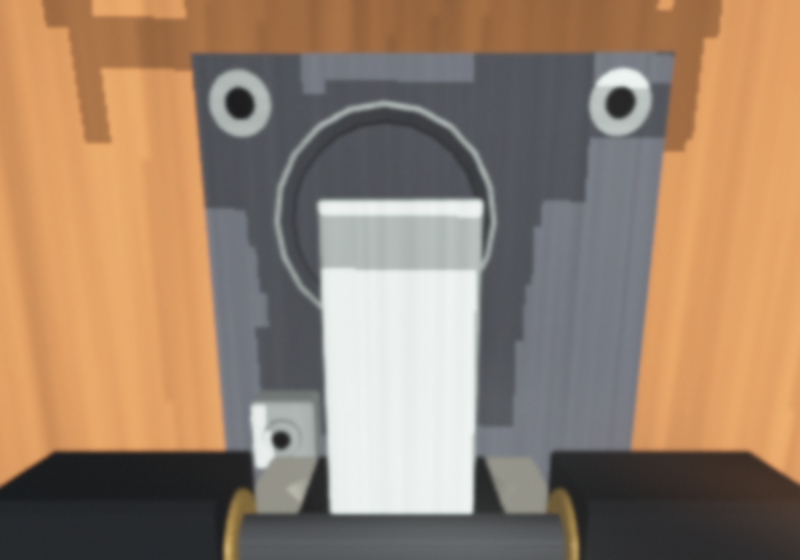

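The bar is centred in the jaws and parallel to the bed. The left finger is near side stop a (crop pixel 280,437), so I slide +y before going lower.

{"api": "move_arm", "payload": {"rows": [{"translation": [-1.5, 0, 0], "rot": [0, 0, 0], "hand": 0.8}, {"translation": [-2.6, 0, 0], "rot": [0, 0, 0], "hand": 0.8}, {"translation": [-2.6, 0, 0.2], "rot": [0, 0, 0], "hand": 0.8}, {"translation": [-2.6, 0, 0.9], "rot": [0, 0, 0], "hand": 0.8}, {"translation": [-2.6, 0, 1.1], "rot": [0, 0, 0], "hand": 0.8}, {"translation": [-2.6, 0, 1.2], "rot": [0, 0, 0], "hand": 0.8}, {"translation": [-2.6, 0, 1.2], "rot": [0, 0, 0], "hand": 0.8}, {"translation": [-2.6, 0, 1.2], "rot": [0, 0, 0], "hand": 0.8}]}}

```text
t: 8.8
eef_pos: [0.5735, -0.0803, 0.0335]
ee_rot: [3.141, -0.0, -1.56]
force: [-0.5, -1.2, -5.1]
width: 0.0396
gripper_force: 40.0
```

{"api": "move_arm", "payload": {"rows": [{"translation": [0, -0.2, 0], "rot": [0, 0, 0], "hand": 0.8}, {"translation": [0, -0.3, 0], "rot": [0, 0, 0], "hand": 0.8}, {"translation": [0, -0.35, 0], "rot": [0, 0, 0], "hand": 0.8}, {"translation": [0, -0.4, 0], "rot": [0, 0, 0], "hand": 0.8}, {"translation": [0, -0.4, 0], "rot": [0, 0, 0], "hand": 0.8}, {"translation": [0, -0.4, 0], "rot": [0, 0, 0], "hand": 0.8}]}}

```text
t: 9.3
eef_pos: [0.5775, -0.08, 0.0337]
ee_rot: [-3.142, 0.0, -1.56]
force: [0.1, 0.5, -4.4]
width: 0.0392
gripper_force: 40.0
```

{"api": "move_arm", "payload": {"rows": [{"translation": [-0.2, -0.05, 0], "rot": [0, 0, 0], "hand": 0.8}, {"translation": [-0.4, -0.1, 0], "rot": [0, 0, 0], "hand": 0.8}, {"translation": [-0.6, -0.1, 0], "rot": [0, 0, 0], "hand": 0.8}, {"translation": [-0.6, -0.1, 0], "rot": [0, 0, 0], "hand": 0.8}, {"translation": [-0.6, -0.1, 0], "rot": [0, 0, 0], "hand": 0.8}]}}

```text
t: 9.72
eef_pos: [0.5778, -0.0737, 0.0334]
ee_rot: [3.141, 0.0, -1.56]
force: [-2.6, 1.5, -3.9]
width: 0.0394
gripper_force: 40.0
```

{"api": "move_arm", "payload": {"rows": [{"translation": [0, -0.05, 0], "rot": [0, 0, 0], "hand": 0.8}, {"translation": [0, -0.1, 0], "rot": [0, 0, 0], "hand": 0.8}, {"translation": [0, -0.1, 0], "rot": [0, 0, 0], "hand": 0.8}]}}

```text
t: 9.97
eef_pos: [0.5779, -0.0738, 0.0333]
ee_rot: [3.139, 0.0, -1.56]
force: [-6.0, 2.0, -2.3]
width: 0.0392
gripper_force: 40.0
```

{"api": "move_arm", "payload": {"rows": [{"translation": [-0.1, 0, 0], "rot": [0, 0, 0], "hand": 0.8}, {"translation": [-0.2, 0, 0], "rot": [0, 0, 0], "hand": 0.8}, {"translation": [-0.3, 0, 0], "rot": [0, 0, 0], "hand": 0.8}, {"translation": [-0.3, 0, 0], "rot": [0, 0, 0], "hand": 0.8}, {"translation": [-0.3, 0, 0], "rot": [0, 0, 0], "hand": 0.8}]}}

```text
t: 10.38
eef_pos: [0.5779, -0.072, 0.0332]
ee_rot: [3.139, -0.001, -1.56]
force: [-4.1, -4.8, -4.6]
width: 0.0394
gripper_force: 40.0
```

{"api": "move_arm", "payload": {"rows": [{"translation": [-0.1, 0, 0], "rot": [0, 0, 0], "hand": 0.8}, {"translation": [-0.2, -0.05, 0], "rot": [0, 0, 0], "hand": 0.8}, {"translation": [-0.2, -0.1, 0], "rot": [0, 0, 0], "hand": 0.8}, {"translation": [-0.2, -0.1, 0], "rot": [0, 0, 0], "hand": 0.8}]}}

```text
t: 10.72
eef_pos: [0.5779, -0.0718, 0.0332]
ee_rot: [3.136, -0.003, -1.56]
force: [-5.0, -15.3, -2.8]
width: 0.0394
gripper_force: 40.0
```

{"api": "move_arm", "payload": {"rows": [{"translation": [0, 0, 0.1], "rot": [0, 0, 0], "hand": 0.8}, {"translation": [0, 0, 0.15], "rot": [0, 0, 0], "hand": 0.8}, {"translation": [0, 0, 0.15], "rot": [0, 0, 0], "hand": 0.8}, {"translation": [0, 0, 0.15], "rot": [0, 0, 0], "hand": 0.4}, {"translation": [0, 0, 0.15], "rot": [0, 0, 0], "hand": 0.4}, {"translation": [0, 0, 0.15], "rot": [0, 0, 0], "hand": 0.4}]}}

```text
t: 11.22
eef_pos: [0.582, -0.0689, 0.0331]
ee_rot: [-3.138, 0.0, -1.559]
force: [0.1, -0.7, 0.4]
width: 0.0508
gripper_force: 0.0
```

{"api": "move_arm", "payload": {"rows": [{"translation": [0, 0, 0], "rot": [0, 0, 0], "hand": 0.4}, {"translation": [0, 0, 0], "rot": [0, 0, 0], "hand": 0.4}, {"translation": [0, 0, 0], "rot": [0, 0, 0], "hand": 0.4}]}}

```text
t: 11.47
eef_pos: [0.581, -0.0686, 0.0324]
ee_rot: [-3.141, 0.0, -1.559]
force: [0.0, -0.7, -0.7]
width: 0.0526
gripper_force: 0.0
```

{"api": "move_arm", "payload": {"rows": [{"translation": [0, -0.2, 0], "rot": [0, 0, 0], "hand": 0.4}, {"translation": [0, -0.35, 0], "rot": [0, 0, 0], "hand": 0.4}, {"translation": [0, -0.45, 0], "rot": [0, 0, 0], "hand": 0.4}, {"translation": [0, -0.5, 0], "rot": [0, 0, 0], "hand": 0.4}, {"translation": [0, -0.5, 0], "rot": [0, 0, 0], "hand": 0.4}]}}

```text
t: 11.88
eef_pos: [0.5842, -0.0689, 0.0318]
ee_rot: [3.139, -0.0, -1.56]
force: [-4.5, 2.4, 3.4]
width: 0.0525
gripper_force: 2.3
```

{"api": "move_arm", "payload": {"rows": [{"translation": [0, -0.15, 0], "rot": [0, 0, 0], "hand": 0.4}, {"translation": [0, -0.15, 0], "rot": [0, 0, 0], "hand": 0.4}, {"translation": [0, 0.4, 0], "rot": [0, 0, 0], "hand": 0.3}, {"translation": [0, 0.6, 0], "rot": [0, 0, 0], "hand": 0.2}, {"translation": [0, 0.6, -1], "rot": [0, 0, 0], "hand": 0.2}, {"translation": [0, 0.6, -4.5], "rot": [0, 0, 0], "hand": 0.2}, {"translation": [0, 0.6, -8.5], "rot": [0, 0, 0], "hand": 0.2}, {"translation": [0, 0.6, -12], "rot": [0, 0, 0], "hand": 0.2}]}}

```text
t: 12.55
eef_pos: [0.5799, -0.0691, 0.155]
ee_rot: [-3.14, -0.0, -1.559]
force: [1.0, -0.2, -0.3]
width: 0.0701
gripper_force: 0.0
```

{"api": "move_arm", "payload": {"rows": [{"translation": [4, 0, -4], "rot": [0, 0, 0], "hand": 1}, {"translation": [4, 0, -6], "rot": [0, 0, 0], "hand": 1}, {"translation": [4, 0, -6], "rot": [0, 0, 0], "hand": 1}, {"translation": [4, 0, -6], "rot": [0, 0, 0], "hand": 1}]}}

```text
t: 12.88
eef_pos: [0.5813, -0.1096, 0.2154]
ee_rot: [-3.135, 0.0, -1.561]
force: [-0.5, 0.7, -1.4]
width: 0.0488
gripper_force: 0.0
```

```bash
python3 - <<'E'
from h import *
c,im,d=shot('wrist','w4')
g=cv2.GaussianBlur(im,(3,3),0).astype(float).sum(2)
hsv=cv2.cvtColor(im,cv2.COLOR_RGB2HSV); P=cloud(c,d)
m=((hsv[...,1]<60)&(hsv[...,2]>150)&(abs(P[...,2]-.026)<.006)&(abs(P[...,0]-.578)<.05)&(abs(P[...,1]+.08)<.1)).astype(np.uint8)
n,l,st,_=cv2.connectedComponentsWithStats(m); k=st[1:,4].argmax()+1; pts=np.argwhere(l==k)[:,::-1]
print(st[k],cv2.minAreaRect((onz(c,pts,.026)[:,:2]*1000).astype(np.float32)))
for y in (-120,-130,-110): pass
print(arm.get_state()['eef_pos'])
x0,y0=0,0
cv2.imwrite('pics/w4c.png',cv2.resize(im[0:300,140:540],(800,600))[...,::-1])
E
```

```text
[ 290  142   53  115 4327] ((587.430908203125, -81.3348159790039), (57.98693084716797, 137.22500610351562), 0.7793377637863159)
[ 0.58022215 -0.10912865  0.21347754]
```

View pics/w4c.png

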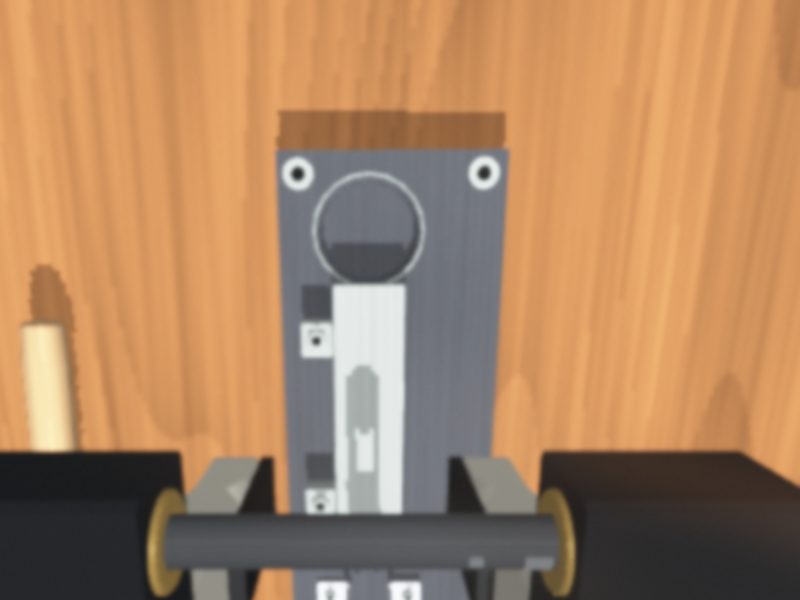

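The bar lies against both side stops (crop 316,340 and 320,500) and its near end meets the nest's rim (crop 368,284), as it should when home. Next is the clamp.

```bash
python3 - <<'E'
from h import *
z=np.load('pics/w4.npz'); p,f,_=cam('wrist'); c=(p,f,z['T']); im=z['im']
g=cv2.GaussianBlur(im,(3,3),0).astype(float).sum(2)
e=[np.abs(np.diff(g[130:155,u])).argmax()+130.5 for u in range(312,338)]; b=np.median(e)
s=im[...,0].astype(float)-im[...,2]; t=np.median([np.abs(np.diff(s[60:90,u])).argmax()+60.5 for u in range(300,370)])
print('end y - plate edge y (70 expected):',onz(c,[(324,b)],.026)[0,1]-onz(c,[(324,t)],.016)[0,1])
for v in (150,170,220,230,238):
    L=np.diff(g[v,290:360]); print(v,[onz(c,[(290.5+k,v)],.026)[0,0].round(4) for k in (L.argmin(),)])
go(.576,.095,.20,-89.2)
E
```

```text
end y - plate edge y (70 expected): 0.06928589157605106
150 [np.float64(0.5589)]
170 [np.float64(0.611)]
220 [np.float64(0.5577)]
230 [np.float64(0.5585)]
238 [np.float64(0.5583)]
trans cm [-20.42   0.22   1.36] rot deg [-0.16  0.03 -0.21]
```

{"api": "move_arm", "payload": {"rows": [{"translation": [-4, 0.2, 1.4], "rot": [0, 0, 0], "hand": 1}, {"translation": [-8, 0.2, 1.4], "rot": [0, 0, 0], "hand": 1}, {"translation": [-12, 0.3, 1.4], "rot": [0, 0, 0], "hand": 1}, {"translation": [-16, 0.3, 1.4], "rot": [0, 0, 0], "hand": 1}, {"translation": [-19, 0.3, 1.4], "rot": [0, 0, 0], "hand": 1}, {"translation": [-20.4, 0.3, 1.4], "rot": [0, 0, 0], "hand": 1}, {"translation": [-20.4, 0.3, 1.4], "rot": [0, 0, 0], "hand": 1}, {"translation": [-20.4, 0.3, 1.4], "rot": [0, 0, 0], "hand": 1}]}}

```text
t: 13.6
eef_pos: [0.574, 0.0957, 0.1972]
ee_rot: [3.14, -0.001, -1.558]
force: [0.8, -0.6, -1.1]
width: 0.0005
gripper_force: 0.0
```

```bash
python3 - <<'E'
from h import *
go(.5755,.1072,.1463,-89.2)
c,im,d=shot('side','s2'); P=cloud(c,d)
m=(im.max(2)<60)&(abs(P[...,0]-.576)<.02)&(P[...,2]>.06)&(P[...,2]<.17)&(P[...,1]>.07)&(P[...,1]<.20)
m[:, :270]=False; m[190:]&=True
Q=P[m]; print(len(Q)); 
if len(Q)>5: print(np.median(np.arctan2(Q[:,2]-.054,Q[:,1]-.072)),Q.min(0),Q.max(0),np.median(Q,0))
print(arm.get_state()['width'])
cv2.imwrite('pics/s2c.png',cv2.resize(im[140:260,230:390],(800,600))[...,::-1])
E
```

```text
trans cm [-1.15 -0.17  5.09] rot deg [ 0.09 -0.04 -0.05]
27
0.9709291126281051 [0.56549633 0.0982767  0.09137503] [0.57588455 0.13838115 0.15105672] [0.56686156 0.12099028 0.12776955]
0.0004929695378879833
```

View pics/s2c.png

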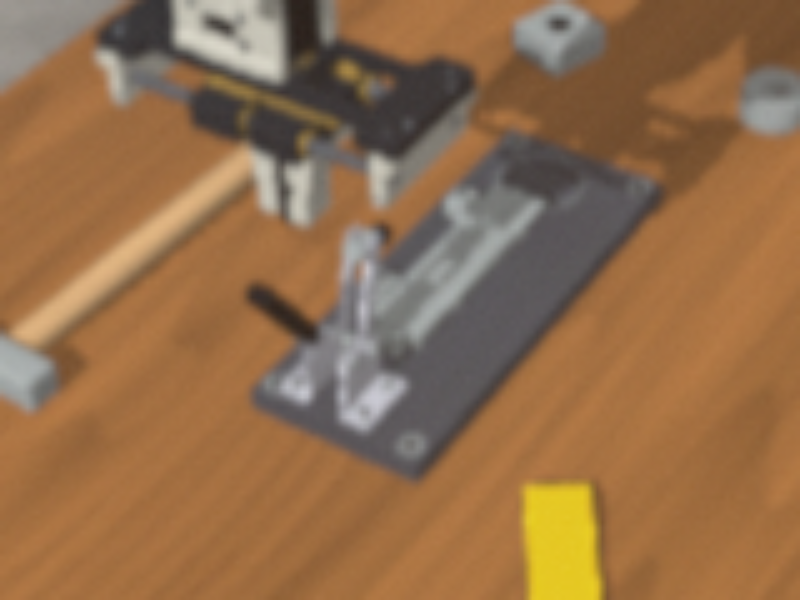

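The arm stands upright and open, and the grip is about 0.97 rad above level. The closed fingers are above and inside it, ready to sweep along the arc.

{"api": "move_arm", "payload": {"rows": [{"translation": [-0.8, -0.1, 2.5], "rot": [0, 0, 0], "hand": 1}, {"translation": [-1.0, -0.1, 4.3], "rot": [0, 0, 0], "hand": 1}, {"translation": [-1.4, -0.1, 5.2], "rot": [0, 0, 0], "hand": 1}, {"translation": [-2.0, -0.1, 5.6], "rot": [0, 0, 0], "hand": 1}, {"translation": [-2.5, -0.1, 6.0], "rot": [0, 0, 0], "hand": 1}, {"translation": [-3.2, -0.1, 6.6], "rot": [0, 0, 0], "hand": 1}, {"translation": [-3.7, -0.1, 7.3], "rot": [0, 0, 0], "hand": 1}]}}

```text
t: 14.23
eef_pos: [0.5746, 0.1298, 0.1252]
ee_rot: [3.14, -0.003, -1.561]
force: [-3.4, -4.4, 5.3]
width: 0.0006
gripper_force: 3.4
```

{"api": "move_arm", "payload": {"rows": [{"translation": [-0.5, 0, 0.7], "rot": [0, 0, 0], "hand": 1}, {"translation": [-1.0, 0, 1.5], "rot": [0, 0, 0], "hand": 1}, {"translation": [-1.35, 0, 2.3], "rot": [0, 0, 0], "hand": 1}, {"translation": [-1.65, 0, 3.2], "rot": [0, 0, 0], "hand": 1}, {"translation": [-1.85, 0, 4.1], "rot": [0, 0, 0], "hand": 1}, {"translation": [-2, 0, 4.8], "rot": [0, 0, 0], "hand": 1}, {"translation": [-2, 0, 5], "rot": [0, 0, 0], "hand": 1}]}}

```text
t: 14.82
eef_pos: [0.5744, 0.1508, 0.0753]
ee_rot: [3.14, -0.002, -1.56]
force: [-11.4, -1.4, 22.0]
width: 0.0006
gripper_force: 11.4
```

{"api": "move_arm", "payload": {"rows": [{"translation": [0, 0, 0.2], "rot": [0, 0, 0], "hand": 1}, {"translation": [0, 0, 0.3], "rot": [0, 0, 0], "hand": 1}, {"translation": [0, 0, 0.3], "rot": [0, 0, 0], "hand": 1}]}}

```text
t: 15.07
eef_pos: [0.5744, 0.1508, 0.0751]
ee_rot: [3.141, -0.001, -1.56]
force: [-12.6, -2.3, 26.9]
width: 0.0005
gripper_force: 13.3
```

{"api": "move_arm", "payload": {"rows": [{"translation": [0, 0, -2], "rot": [0, 0, 0], "hand": 1}, {"translation": [0, 0, -6], "rot": [0, 0, 0], "hand": 0.5}, {"translation": [0, 0, -10], "rot": [0, 0, 0], "hand": 0}, {"translation": [4, 0, -11], "rot": [0, 0, 0], "hand": 0}, {"translation": [8, 1, -11], "rot": [0, 0, 0], "hand": 0}, {"translation": [12, 2, -11], "rot": [0, 0, 0], "hand": 0}, {"translation": [16, 3, -11], "rot": [0, 0, 0], "hand": 0}, {"translation": [20, 4, -11], "rot": [0, 0, 0], "hand": 0}]}}

```text
t: 15.73
eef_pos: [0.5366, -0.0504, 0.1828]
ee_rot: [-3.14, 0.0, -1.56]
force: [0.9, -1.0, -0.7]
width: 0.0417
gripper_force: 0.0
```

```bash
python3 -c "
from h import *
go(.484,-.352,.16,-89.2)"
```

```text
trans cm [30.1   5.59  2.26] rot deg [-0.08  0.02 -0.18]
```

{"api": "move_arm", "payload": {"rows": [{"translation": [30.1, 5.6, 2.3], "rot": [0, 0, 0], "hand": 0}, {"translation": [30.1, 5.6, 2.3], "rot": [0, 0, 0], "hand": 0}, {"translation": [30.1, 5.6, 2.3], "rot": [0, 0, 0], "hand": 0}, {"translation": [30.1, 5.6, 2.3], "rot": [0, 0, 0], "hand": 0}, {"translation": [30.1, 5.6, 2.3], "rot": [0, 0, 0], "hand": 0}, {"translation": [30.1, 5.6, 2.3], "rot": [0, 0, 0], "hand": 0}, {"translation": [30.1, 5.6, 2.3], "rot": [0, 0, 0], "hand": 0}, {"translation": [30.1, 5.6, 2.3], "rot": [0, 0, 0], "hand": 0}]}}

```text
t: 16.4
eef_pos: [0.4829, -0.3547, 0.1588]
ee_rot: [3.141, -0.001, -1.563]
force: [0.5, -0.2, 0.4]
width: 0.0872
gripper_force: 0.0
```

```bash
python3 - <<'E'
from h import *
print(arm.get_state()['eef_pos'])
c,im,d=shot('wrist','w5'); P=cloud(c,d)
m=(abs(P[...,2]-.026)<.005)&(np.hypot(P[...,0]-.484,P[...,1]+.352)<.06)&(im.min(2)>60)
Q=P[m]; print(len(Q),Q.min(0),Q.max(0))
pts=np.argwhere(m)[:,::-1]; W=onz(c,pts,.026)[:,:2].astype(np.float32)*1000; print(cv2.minEnclosingCircle(W))
for r in arm.pinpoint('boss','wrist')[:2]: print(r['p'],c[2][:3,:3]@np.array(r['point'])+c[2][:3,3])
c,im,d=shot('top','t3')
cv2.imwrite('pics/t3c.png',np.vstack([cv2.resize(im[140:240,270:470],(800,400)),]) [...,::-1])
E
```

```text
[ 0.48291471 -0.35469804  0.15881934]
1728 [ 0.46082427 -0.37928549  0.02111589] [ 0.50962081 -0.33075995  0.02706429]
((484.96038818359375, -355.5756530761719), 24.704971313476562)
0.69 [ 0.48534825 -0.35840002 -0.00309967]
```

View pics/t3c.png

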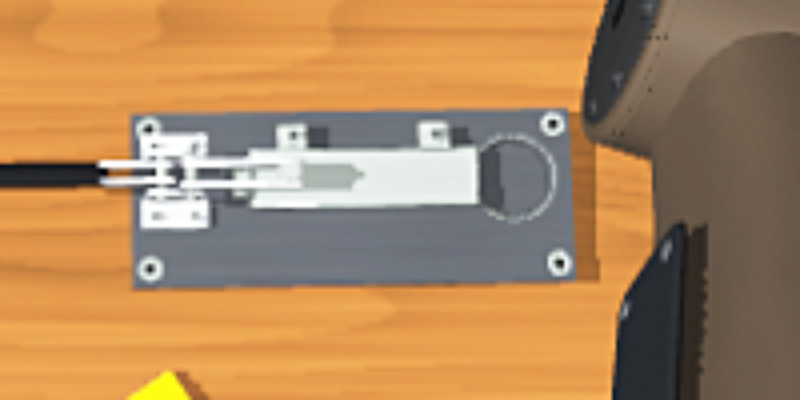

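The clamp is closed and the handle level (crop 50,174), with the arm over the bar and the nest free at (515,178). Now I grip the boss.

{"api": "move_arm", "payload": {"rows": [{"translation": [0.1, -0.2, 4], "rot": [0, 0, 0], "hand": 0}, {"translation": [0.1, -0.2, 8], "rot": [0, 0, 0], "hand": 0}, {"translation": [0.1, -0.2, 11.5], "rot": [0, 0, 0], "hand": 0}, {"translation": [0.1, -0.2, 13.2], "rot": [0, 0, 0], "hand": 0}, {"translation": [0.1, -0.2, 13.3], "rot": [0, 0, 0], "hand": 0}, {"translation": [0.1, -0.2, 13.3], "rot": [0, 0, 0], "hand": 0.3}, {"translation": [0.1, -0.2, 13.3], "rot": [0, 0, 0], "hand": 0.7}, {"translation": [0.1, -0.2, 13.3], "rot": [0, 0, 0], "hand": 0.7}], "squeeze": 30}}

```text
t: 17.22
eef_pos: [0.488, -0.3512, 0.0283]
ee_rot: [-3.138, -0.001, -1.559]
force: [0.1, -0.1, 0.9]
width: 0.0726
gripper_force: 0.0
```

{"api": "move_arm", "payload": {"rows": [{"translation": [0, 0, 0], "rot": [0, 0, 0], "hand": 0.7}, {"translation": [0, 0, 0], "rot": [0, 0, 0], "hand": 0.7}, {"translation": [0, 0, 0], "rot": [0, 0, 0], "hand": 0.7}, {"translation": [0, 0, 0], "rot": [0, 0, 0], "hand": 0.7}]}}

```text
t: 17.55
eef_pos: [0.4856, -0.351, 0.0268]
ee_rot: [3.14, 0.0, -1.56]
force: [-4.9, 1.1, 7.6]
width: 0.048
gripper_force: 30.0
```

```bash
python3 -c "
from h import *
print(arm.get_state()['gripper_force'])
go(.4845,-.355,.0265,-89.2)"
```

```text
30.00638723373413
trans cm [0.4  0.11 0.03] rot deg [ 0.07  0.01 -0.17]
```

{"api": "move_arm", "payload": {"rows": [{"translation": [0, 0, 0], "rot": [0, 0, 0], "hand": 0.3}, {"translation": [0, 0, 0], "rot": [0, 0, 0], "hand": 0.3}, {"translation": [0, 0, 0], "rot": [0, 0, 0], "hand": 0.3}, {"translation": [0.4, 0, 0], "rot": [0, 0, 0], "hand": 0.3}, {"translation": [0.4, 0, 0], "rot": [0, 0, 0], "hand": 0.3}, {"translation": [0.4, 0, 0], "rot": [0, 0, 0], "hand": 0.3}]}}

```text
t: 18.05
eef_pos: [0.4866, -0.3553, 0.026]
ee_rot: [-3.142, -0.0, -1.56]
force: [-0.6, -0.6, -0.3]
width: 0.0614
gripper_force: 0.0
```

{"api": "move_arm", "payload": {"rows": [{"translation": [0, 0, 0], "rot": [0, 0, 0], "hand": 0.7}, {"translation": [0, 0, 0], "rot": [0, 0, 0], "hand": 0.7}, {"translation": [0, 0, 0], "rot": [0, 0, 0], "hand": 0.7}, {"translation": [0, 0, 0], "rot": [0, 0, 0], "hand": 0.7}, {"translation": [0, 0, 0], "rot": [0, 0, 0], "hand": 0.7}, {"translation": [0, 0, 0], "rot": [0, 0, 0], "hand": 0.7}]}}

```text
t: 18.55
eef_pos: [0.4862, -0.3549, 0.026]
ee_rot: [3.141, 0.0, -1.56]
force: [-1.4, -0.1, -0.2]
width: 0.048
gripper_force: 30.0
```

```bash
python3 - <<'E'
from h import *
s=arm.get_state(); print(s['eef_pos'],s['width'],s['gripper_force'],s['force'])
c,im,d=shot('wrist','w6'); P=cloud(c,d)
m=(abs(P[...,2]-.026)<.004)&(np.hypot(P[...,0]-.484,P[...,1]+.352)<.06)&(im.min(2)>60)
pts=np.argwhere(m)[:,::-1]; W=onz(c,pts,.026)[:,:2]*1000
print(len(W),W.min(0),W.max(0), 'far y edge ->centre', W[:,1].min()+25)
cv2.imwrite('pics/w6c.png',im[60:360,120:520,::-1])
E
```

```text
[ 0.48624512 -0.35492818  0.02603404] 0.04800448176452093 29.999903440475464 [-1.40392918 -0.1320816  -0.24252476]
3800 [ 446.02841479 -380.54468595] [ 527.90209055 -330.8521637 ] far y edge ->centre -355.544685951092
```

View pics/w6c.png

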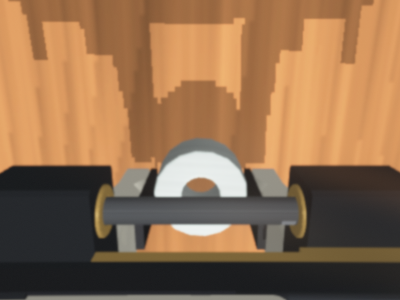

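The boss is held square and centred (crop 201,190). I lift it and go over the nest.

{"api": "move_arm", "payload": {"rows": [{"translation": [0, 0, -1], "rot": [0, 0, 0], "hand": 0.7}, {"translation": [0, 0, -4], "rot": [0, 0, 0], "hand": 0.7}, {"translation": [0, 0, -8], "rot": [0, 0, 0], "hand": 0.7}, {"translation": [-3, -1.5, -9], "rot": [0, 0, 0], "hand": 0.7}, {"translation": [-6.5, -3.5, -9], "rot": [0, 0, 0], "hand": 0.7}, {"translation": [-10, -5.5, -9], "rot": [0, 0, 0], "hand": 0.7}, {"translation": [-13.5, -7.5, -9], "rot": [0, 0, 0], "hand": 0.7}, {"translation": [-16.5, -9, -9], "rot": [0, 0, 0], "hand": 0.7}]}}

```text
t: 19.27
eef_pos: [0.576, -0.1868, 0.117]
ee_rot: [-3.14, 0.0, -1.559]
force: [1.3, -0.2, -3.3]
width: 0.0483
gripper_force: 30.0
```

```bash
python3 - <<'E'
from h import *
z=np.load('pics/w4.npz'); p,f,_=cam('wrist'); c=(p,f,z['T']); im=z['im']
# ring: bright thin pixels around nest
g=cv2.cvtColor(im,cv2.COLOR_RGB2GRAY).astype(float); out=[]
for a in np.radians(np.arange(-200,20,4)):
    rr=np.arange(20,36,.25); u=324+rr*np.cos(a); v=114+rr*np.sin(a)
    val=cv2.remap(g.astype(np.float32),u.astype(np.float32)[None],v.astype(np.float32)[None],1)[0]
    k=val.argmax(); out.append((u[k],v[k]))
W=onz(c,out,.0155)[:,:2]
for _ in range(4):
    A=np.c_[2*W,np.ones(len(W))]; s=np.linalg.lstsq(A,(W**2).sum(1),rcond=None)[0]; r=np.sqrt(s[2]+s[0]**2+s[1]**2)
    e=np.abs(np.hypot(*(W-s[:2]).T)-r); W=W[e<max(.0008,2*e.std())]
print('nest',s[:2],'r',r,len(W))
print(arm.get_state()['eef_pos'],arm.get_state()['width'])
go(.579,-.178,.06,-89.2)
E
```

```text
nest [ 0.5798452  -0.17809462] r 0.029904191233091734 55
[ 0.57596599 -0.18676008  0.11702629] 0.04831084020861116
trans cm [-0.87 -0.31  5.7 ] rot deg [-0.08  0.01 -0.15]
```

{"api": "move_arm", "payload": {"rows": [{"translation": [-0.9, -0.35, 3], "rot": [0, 0, 0], "hand": 0.7}, {"translation": [-0.9, -0.35, 6], "rot": [0, 0, 0], "hand": 0.7}, {"translation": [-0.9, -0.35, 6.5], "rot": [0, 0, 0], "hand": 0.7}, {"translation": [-0.9, -0.35, 6.5], "rot": [0, 0, 0], "hand": 0.7}, {"translation": [-0.9, -0.35, 6.5], "rot": [0, 0, 0], "hand": 0.7}, {"translation": [-0.9, -0.35, 6.5], "rot": [0, 0, 0], "hand": 0.7}]}}

```text
t: 19.77
eef_pos: [0.5792, -0.1807, 0.053]
ee_rot: [-3.139, -0.0, -1.56]
force: [0.1, 0.2, -3.2]
width: 0.0481
gripper_force: 30.0
```

```bash
python3 - <<'E'
from h import *
print(arm.get_state()['eef_pos'])
go(.5795,-.1778,.0345,-89.2)
E
```

```text
[ 0.57917415 -0.18069486  0.05297482]
trans cm [-0.29 -0.03  1.85] rot deg [-0.14 -0.03 -0.19]
```

{"api": "move_arm", "payload": {"rows": [{"translation": [-0.25, 0, 0], "rot": [0, 0, 0], "hand": 0.7}, {"translation": [-0.25, 0, 0.3], "rot": [0, 0, 0], "hand": 0.7}, {"translation": [-0.25, 0, 0.7], "rot": [0, 0, 0], "hand": 0.7}, {"translation": [-0.25, 0, 1.0], "rot": [0, 0, 0], "hand": 0.7}, {"translation": [-0.25, 0, 1.0], "rot": [0, 0, 0], "hand": 0.7}]}}

```text
t: 20.18
eef_pos: [0.5777, -0.1775, 0.0405]
ee_rot: [3.141, 0.0, -1.56]
force: [-0.2, -0.0, -2.9]
width: 0.0483
gripper_force: 30.0
```

{"api": "move_arm", "payload": {"rows": [{"translation": [0, 0, 0.2], "rot": [0, 0, 0], "hand": 0.7}, {"translation": [0, 0, 0.4], "rot": [0, 0, 0], "hand": 0.7}, {"translation": [0, 0, 0.4], "rot": [0, 0, 0], "hand": 0.7}]}}

```text
t: 20.43
eef_pos: [0.5778, -0.1775, 0.0366]
ee_rot: [3.141, 0.0, -1.56]
force: [0.3, -0.1, -3.7]
width: 0.0484
gripper_force: 30.0
```

{"api": "move_arm", "payload": {"rows": [{"translation": [0, 0, 0.1], "rot": [0, 0, 0], "hand": 0.7}, {"translation": [0, 0, 0.25], "rot": [0, 0, 0], "hand": 0.7}, {"translation": [0, 0, 0.3], "rot": [0, 0, 0], "hand": 0.7}, {"translation": [0, 0, 0.3], "rot": [0, 0, 0], "hand": 0.7}]}}

```text
t: 20.77
eef_pos: [0.5781, -0.1775, 0.0341]
ee_rot: [3.141, -0.0, -1.56]
force: [-0.6, 0.3, -2.3]
width: 0.0483
gripper_force: 30.0
```

{"api": "move_arm", "payload": {"rows": [{"translation": [0, 0, 0], "rot": [0, 0, 0], "hand": 0.3}, {"translation": [0, 0, 0], "rot": [0, 0, 0], "hand": 0.2}, {"translation": [0, 0, 0], "rot": [0, 0, 0], "hand": 0.2}, {"translation": [0, 0, 0], "rot": [0, 0, 0], "hand": 0.2}, {"translation": [0, 0, -2], "rot": [0, 0, 0], "hand": 0.2}, {"translation": [0, 0, -6], "rot": [0, 0, 0], "hand": 0.2}, {"translation": [0, 0, -10], "rot": [0, 0, 0], "hand": 0.2}, {"translation": [0, 0, -13], "rot": [0, 0, 0], "hand": 0.2}]}}

```text
t: 21.43
eef_pos: [0.5788, -0.1778, 0.1675]
ee_rot: [-3.139, -0.001, -1.559]
force: [1.3, -0.2, -0.5]
width: 0.0697
gripper_force: 0.0
```

{"api": "move_arm", "payload": {"rows": [{"translation": [-3, 1, -4], "rot": [0, 0, 0], "hand": 0.2}, {"translation": [-5, 1, -6], "rot": [0, 0, 0], "hand": 0.2}, {"translation": [-5, 1, -6], "rot": [0, 0, 0], "hand": 0.2}, {"translation": [-5, 1, -6], "rot": [0, 0, 0], "hand": 0.2}]}}

```text
t: 21.77
eef_pos: [0.5685, -0.1265, 0.2269]
ee_rot: [-3.136, 0.0, -1.558]
force: [-0.3, 0.7, -1.2]
width: 0.0703
gripper_force: 0.0
```

```bash
python3 - <<'E'
from h import *
c,im,d=shot('wrist','w7'); P=cloud(c,d); s=arm.get_state(); print(s['eef_pos'],s['width'])
m=(abs(P[...,2]-.034)<.0035)&(np.hypot(P[...,0]-.5795,P[...,1]+.1783)<.03)
pts=np.argwhere(m)[:,::-1]; W=onz(c,pts,.034)[:,:2]*1000
print(len(W),'boss',cv2.minEnclosingCircle(W.astype(np.float32)),np.median(P[m],0))
A=np.c_[P[m][:,:2],np.ones(m.sum())]; print('tilt',np.linalg.lstsq(A,P[m][:,2],rcond=None)[0][:2])
cv2.imwrite('pics/w7c.png',cv2.resize(im[0:300,140:540],(800,600))[...,::-1])
E
```

```text
[ 0.56771819 -0.12700797  0.22510542] 0.07006995562509157
1330 boss ((578.3377685546875, -177.44320678710938), 24.605501174926758) [ 0.57869725 -0.17812789  0.03284301]
tilt [-0.00107495  0.00021113]
```

View pics/w7c.png

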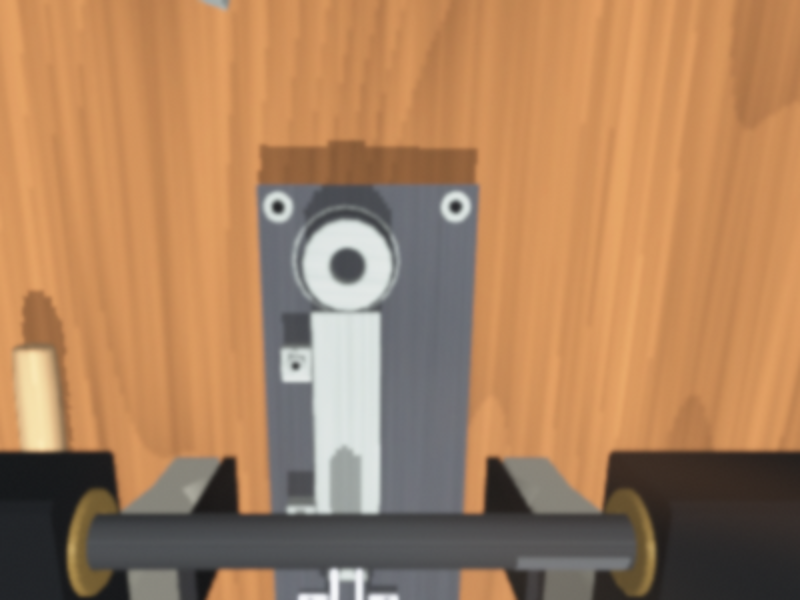

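The boss stands level in the nest (crop 347,265) and the bar lies along the side stops. That was my 11th picture, one over the limit of 10, so the last check is numbers only.

```bash
python3 - <<'E'
from h import *
z=np.load('pics/w7.npz'); p,f,_=cam('wrist'); c=(p,f,z['T']); im=z['im']
g=cv2.GaussianBlur(im,(3,3),0).astype(float).sum(2); s=cv2.GaussianBlur(im,(3,3),0).astype(float); s=s[...,0]-s[...,2]
B=[];E=[]
for v in range(165,222,4):
    B.append(onz(c,[(318.5+np.diff(g[v,318:345]).argmin(),v)],.026)[0]); E.append(onz(c,[(360.5+np.abs(np.diff(s[v,360:390])).argmax(),v)],.016)[0])
B=np.array(B);E=np.array(E)
kb=np.polyfit(B[:,1],B[:,0],1);ke=np.polyfit(E[:,1],E[:,0],1)
print('edge gap (55):',np.polyval(kb,-.1)-np.polyval(ke,-.1),'yaw bar/jig',kb[0],ke[0])
e=np.median([np.abs(np.diff(g[148:165,u])).argmax()+148.5 for u in list(range(298,304))+list(range(322,328))])
t=np.median([np.abs(np.diff(s[80:105,u])).argmax()+80.5 for u in range(280,370)])
print('end-edge (70):',onz(c,[(312,e)],.026)[0,1]-onz(c,[(312,t)],.016)[0,1])
E
```

```text
edge gap (55): 0.05474564902613477 yaw bar/jig -0.02061174329618245 -0.015785334066869147
end-edge (70): 0.06989025683079125
```

```bash
python3 -c "
from h import *
print(arm.job_done())"
```

```text
the job is handed in; nothing more can be done
None
```

I handed the job in at about 22 s: bar home (end and side within about 0.3 mm in the last picture), toggle clamp closed, boss level in the nest, bystanders not touched; the hand-in gave no verdict, the clamp foot's force was not measured, and I viewed 11 pictures against the limit of 10.

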